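Lock the stop screw of the adjusting stand

ROBOT

A 6-joint arm with a two-finger parallel gripper is mounted at the origin on the work surface. World frame = base frame: x ahead of the robot, y to its left, z up, the work surface at z = 0. Lengths are in m, angles in rad, forces in N, time in s.
With the tool pointing down it reaches from about 0.35 to 0.975 m from the base axis. Payload 4.9 kg.
Tool frame: the origin (TCP) lies at the very end of the fingers, on their centre line; the grasp point (between the pads) lies manip.grip_point_offset behind it (manip.grip_point_offset is the distance from the TCP to the grasp point, in m); z points along the fingers, y is the line along which they close (so a half turn about z gives the same grasp; the last joint's range is limited). The gripper opens to 85 mm and grips with 20 to 120 N. Pads are 22 mm wide; open, the fingers measure 114 mm over their backs; the gripper's body (76 mm by 85 mm) begins 54 mm behind the grasp point. The pads swing forward as they close: fully open they stand 13 mm farther back than shut.
Start: joints at [-1.256, 0.053, 1.613, -0, 1.476, -0.119], TCP at [0.263, -0.567, 0.231] pointing down, gripper open.
Joint ranges: [-3.01, 3.01], [-1.01, 2.22], [0.06, 2.58], [-1.02, 4.17], [0.09, 2.62], [-3.14, 3.14]. Speed limits (rad/s): [2.57, 2.57, 3.14, 3.14, 3.14, 3.14].

INTERFACE

Orientations are given as a unit quaternion [w, x, y, z].
In Python, from plant import manip gives the robot as it stands.
- The arm moves only by the shell command python3 -m crank 'ROWS' [OPENING]. ROWS is JSON, a list of rows, each an object of numbers: "x", "y", "z": the shift along the tool's x, y, z in cm; "turn": the turn about the tool's z in rad. In form: [{"x": .., "y": .., "z": .., "turn": ..}, ...]. A call has 1 to 5 rows; each row shifts and turns the commanded pose from where the row before left it, along the tool's axes as they then stand; what a row does not reach is not made up. A row lasts 1/10 s, in which the tool goes at most 50 mm and 8.59 degrees, less where a joint would pass 70% of its speed; a pose out of reach is approached as far as the arm can. A call with a gripper value outside its range is refused whole. OPENING is the opening in per cent of the stroke, from 0 (shut) to 100 (fully open), set as the call begins (- or left out, the last holds). The fingers move at their own pace and stop on an object; the grip force is fixed at half the most. Time passes only in rows, so rows that do not move let the fingers close. It gives the time, the measured TCP pose, the force, the opening and the grip force at its end, in the units of the state.
- manip.state(): the state, without advancing time (a new reading comes with each control period).
- manip.grab_frame(name): name is "side" or "top"; returns (picture, depth): 384x512x3 uint8, red, green, blue; 384x512 float32, m along the optical axis (not along the pixel's ray), 0 where there is no reading.
- manip.camera_model(name): a dict with "mtx" (3x3 intrinsics, pixels), "world_to_cam" (4x4, takes a point from world to camera coordinates). Camera axes: x right, y down, z forward; pixel columns grow to the right and rows downward; lengths in m; the calibration is good to about 2 mm. A picture is of the moment at which its call begins. camera_model takes no time and is no camera call.
- manip.job_done(): hands the job in; it is judged then, once.
The state is a dict: "time": time; "joint_pos": joint angles; "joint_vel": joint speeds; "joint_efforts": joint torques, N m; "tool_pos": TCP position; "tool_rot": TCP orientation; "contact_force": force on the tool from outside, world axes, zero at the start; "ft_torque": the same for the moment, N m; "gripper_width": opening from 0.0 (shut) to 1.0 (fully open); "grasp_force": force on a finger pad.
Only numpy, scipy, OpenCV 4.12 (cv2) and the standard library are available. Lean on these libraries where they do the work, as an engineer would, in place of code of your own. Each camera call takes 0.05 s, during which the arm holds its last target. There are 200 camera calls.

TASK

On the blue adjusting stand, set the stop screw and lock it: lay the one spanner that fits on the screw's flat head, handle over the blue quadrant rest, swing it clockwise until the handle meets the upright steel stop pin, and leave it there to hold the screw still. Then turn the locknut clockwise by its black lever knob until it jams fully tight. The spanner stays on the head, flat and against the pin; leave everything else on the bench where it is.

Things in the scene. Friction and masses are not known exactly. Their poses are not given: they have to be found in the camera images.
- stand: Blue cast stand, fixed, base 150 x 130 mm; origin under its centre. The upright stop screw is on its z axis. Angles about it, counterclockwise from the stand's x: quadrant rest (flat arc, radius 45 to 75 mm, top 102 mm above the bench) from 0.95 to 2.6 rad; a handle touching the stop pin lies at 1.32 rad. Under the handle beyond 75 mm from the axis there is only air down to the base.
- head (a point): On the screw axis at the top of the head's 40 mm round collar, 102 mm above the bench; turns with the screw. On the collar stands a flat tang, 30 mm long (x), 10 thick (y), 15 high, rounded on top. x points over the quadrant: lay the spanner with its own x (handle) along this x. z up. The locknut sits below the collar.
- screw (a joint): Turn of the stop screw, rad, clockwise from above positive; starts at 0 to 0.6. The head's x lies at 2.27 minus this in the stand's frame. About 0.95 (0.85 to 1.08: the jaw has play) when the handle bears on the stop pin. Turns easily (0.05 N m) and goes along with the locknut (0.2 N m of drag) unless held; never beyond 1.3.
- locknut (a joint): Turn of the locknut relative to the screw, rad, clockwise from above positive; starts at 0 to 0.5, jams at a hard stop at 1.6. Stiff thread: 0.2 N m, about 3 N at the knob; stays where it is left. The lever lies at (-0.08 - screw - locknut) rad in the stand's frame.
- knob_top (a point): Centre of the top of the black upright knob at the end of the locknut's steel lever: 16 mm diameter, 41 mm high, top 122 mm above the bench, 75 mm from the screw axis; the lever's flat bar (10 mm wide, top 90 mm above the bench) runs from the knob to the nut. Can be pinched or pushed from above.
- stop_pin (a point): Centre of the top of the upright steel stop pin on the stand: 10 mm diameter, standing from the quadrant rest (102 mm) up to 130 mm above the bench, 60 mm from the screw axis, on the clockwise side of the handle.
- spanner: The spanner that fits, middle size of three, steel, about 0.12 kg, lying on the mat. Origin: underside, middle of the jaw slot; x along the handle, away from the jaw; z up. Slot 12.5 mm wide, open above, below and at its -x end, closed 18 mm from the origin towards the handle; walls 36 x 8 x 10 mm high. Handle 12 mm wide and high, ends at x = 150 mm. Balances near x = 61 mm.
- jaw (a point): The spanner's origin again: middle of the jaw slot at the underside; lies on point head when seated.
- grip (a point): Point on the spanner's handle 95 mm from the jaw, half way up (6 mm); a good place to pinch across the handle, beyond the quadrant rest when seated.
- small_spanner: Bystander: steel spanner with a 7 mm jaw (too narrow), 115 mm to the handle's end; origin and axes as for the spanner. Lies on the mat.
- large_spanner: Bystander: steel spanner with a 22 mm jaw (too wide), handle 16 mm wide, 175 mm to its end; origin and axes as for the spanner. Lies on the mat.
- mat: Black rubber tool mat, 250 x 250 x 4 mm, fixed; origin under its centre. The three spanners lie on it side by side about 80 mm apart in any order, handles roughly to the mat's -x.
- cast_a: Bystander: plaster dental cast, about 65 x 58 x 32 mm; origin under it.
- cast_b: Bystander: a second such cast.
- wax_block: Bystander: blue wax puck, 56 mm diameter, 30 mm high.
- bottle: Bystander: brown glass bottle, 48 mm diameter, 150 mm tall, standing.
- brush: Bystander: small brush, 160 mm long, lying.
- mixing_bowl: Bystander: green rubber-like bowl, 90 mm diameter, 50 mm high.
Mind the look-alikes: they are no part of the job. What is shaped like the spanner but red is not meant.

How it is judged:
On the way, in this order (a step that is already met when the one before it is completed fails the run):
1. the fitting spanner lies flat on the screw's head, handle over the quadrant (horizontal distance between jaw and head below 0.009 m and z of jaw in the frame of head between -0.004 and 0.004 m and angle between spanner's own z axis and vertical below 0.08 rad and x of grip in the frame of head above 0.05 m and value of joint screw below 0.78 rad), for 0.1 s.
2. the handle has been swung to the stop pin, the locknut not yet tightened (horizontal distance between jaw and head below 0.009 m and z of jaw in the frame of head between -0.004 and 0.004 m and angle between spanner's own z axis and vertical below 0.08 rad and x of grip in the frame of head above 0.05 m and y of stop_pin in the frame of spanner between -0.017 and 0 m and value of joint screw above 0.8 rad and value of joint locknut below 1 rad), for 0.1 s.
At the end, for the whole second after the job is handed in: The locknut is jammed (joint above 1.52 of 1.6 rad), the screw still at its setting (0.82 to 1.2 rad), the spanner at rest, flat on the head (jaw within 9 mm of the axis and 4 mm in height, tilt under 0.08 rad), its handle against the stop pin (gap under 6 mm) (horizontal distance between jaw and head below 0.009 m and z of jaw in the frame of head between -0.004 and 0.004 m and angle between spanner's own z axis and vertical below 0.08 rad and x of grip in the frame of head above 0.05 m and y of stop_pin in the frame of spanner between -0.017 and 0 m and linear speed of spanner below 0.02 m/s and velocity of joint locknut below 0.1 rad/s and value of joint locknut above 1.52 rad and value of joint screw between 0.82 and 1.2 rad); the robot touches nothing.
It fails at once if the screw was turned past its setting (above 1.3 rad) (value of joint screw above 1.3 rad).
It fails at once if a spanner that does not fit was shifted by more than 30 mm (distance of any of small_spanner, large_spanner from where it was at the start of the episode above 0.03 m).
It fails at once if another thing on the bench was shifted by more than 30 mm (distance of any of cast_a, cast_b, wax_block, bottle, brush, mixing_bowl from where it was at the start of the episode above 0.03 m).
It also fails if it takes over 58 s, if anything falls off the work surface, if the arm or the gripper's body presses on something with over 40 N, if the wrist force passes 120 N, or if a joint passes its speed limit or range.

## Working session

There is one attempt and no reset: what is moved stays moved. The work goes in short steps, Python scripts to look and compute and a shell command to move; the robot and the scene stay as the last step left them, time stands still between calls to the robot, and variables do not carry over. Pictures are saved under pics/ and viewed, at most 13 in all, crops included, and the job is handed in when it is done.

```bash
mkdir -p pics; ls; cat > h.py <<'E'
import numpy as np, cv2
from plant import manip
def snap(n,f):
    p,d=manip.grab_frame(n); np.savez('pics/'+f+'.npz',p=p,d=d)
    cv2.imwrite('pics/'+f+'.png',p[:,:,::-1]); return p,d
def world(n,d,u,v,z=None):
    c=manip.camera_model(n);K=np.array(c['mtx']);T=np.linalg.inv(np.array(c['world_to_cam']))
    r=np.linalg.inv(K)@[u,v,1]
    if z is None:
        return (T@np.append(r*d[int(round(v)),int(round(u))],1))[:3]
    R=T[:3,:3]@r; return T[:3,3]+R*(z-T[2,3])/R[2]
def pix(n,P):
    c=manip.camera_model(n);q=np.array(c['world_to_cam'])@np.append(P,1);q=np.array(c['mtx'])@q[:3];return q[:2]/q[2]
E
python3 - <<'E'
from h import *
for n in('top','side'):
    p,d=snap(n,n+'0'); cv2.imwrite(f'pics/{n}0.png',cv2.resize(p[:,:,::-1],(800,600),interpolation=2))
    c=manip.camera_model(n); print(n,np.linalg.inv(np.array(c['world_to_cam'])).round(3).tolist(),c['mtx'])
print(manip.state(), manip.grip_point_offset)
E
```

```text
pics
top [[-0.029, -0.995, 0.096, 0.416], [-1.0, 0.029, 0.001, 0.003], [-0.004, -0.096, -0.995, 1.022], [0.0, 0.0, 0.0, 1.0]] [[356.34220244   0.         250.73093247]
 [  0.         356.34220244 188.96612998]
 [  0.           0.           1.        ]]
side [[-0.969, -0.192, 0.159, 0.282], [-0.249, 0.738, -0.627, 0.874], [0.003, -0.647, -0.762, 1.176], [0.0, 0.0, 0.0, 1.0]] [[469.67080051   0.         256.44622536]
 [  0.         469.67080051 192.35284667]
 [  0.           0.           1.        ]]
{'time': 0.1, 'joint_pos': array([-1.25602310e+00,  5.33134436e-02,  1.61420009e+00, -1.39971938e-05,
        1.47596698e+00, -1.19011800e-01]), 'joint_vel': array([ 0.00070139, -0.00118899, -0.00327013,  0.00060657,  0.00069237,
        0.00016938]), 'joint_efforts': array([ 2.81880975e-04, -3.94905710e+01, -3.71361601e+01, -1.21551388e-04,
        3.89425404e-03,  1.00727542e-05]), 'tool_pos': array([ 0.26250395, -0.56656866,  0.23014601]), 'tool_rot': array([-9.38730387e-04,  9.76570303e-01,  2.15196542e-01, -9.91781909e-05]), 'contact_force': array([-0.29552078, -0.18291013, -0.42647203]), 'ft_torque': array([-0.01170505,  0.01808371,  0.05684996]), 'grasp_force': 0.0, 'gripper_width': 1.0013231346986124} 0.0187
```

View pics/top0.png

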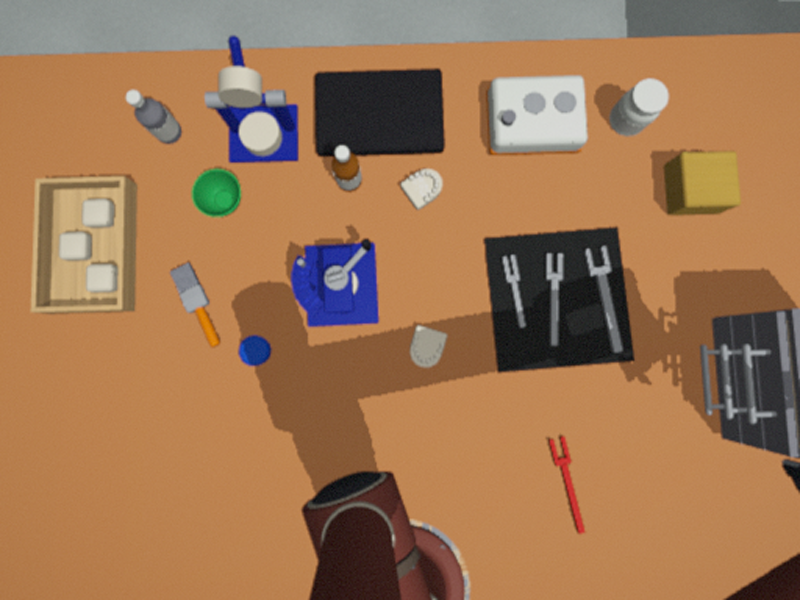

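View pics/side0.png

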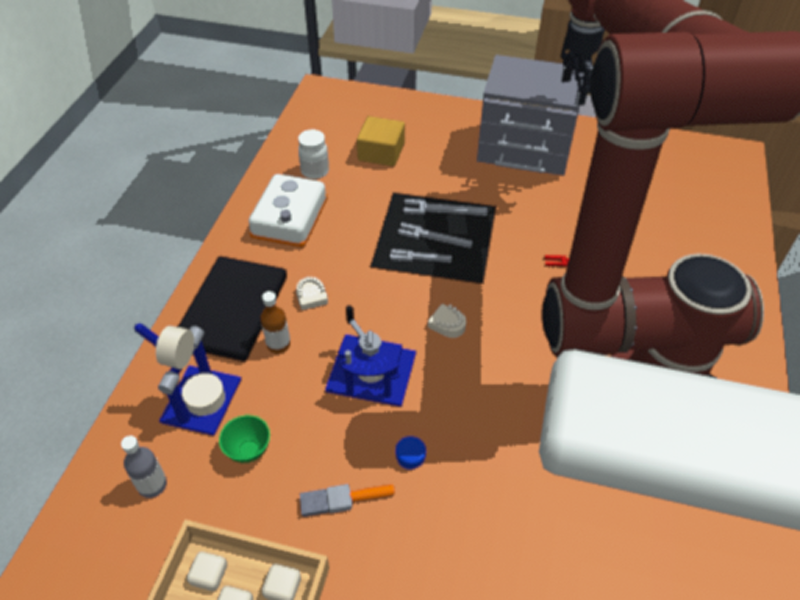

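Top view: the spanner (middle one of three by length and jaw) is at (555,300) with its jaw up. The stand is at (340,283), the knob at (367,244), and the quadrant is on the left at (300,275). I'll enlarge these.

```bash
python3 - <<'E'
from h import *
p=np.load('pics/top0.npz')['p'][:,:,::-1]
a=p[150:215,182:247]; b=p[150:230,312:407]
# left: stand x8.0 ; right: mat
A=cv2.resize(a,(390,390),interpolation=cv2.INTER_CUBIC); B=cv2.resize(b,None,fx=4.2,fy=4.2,interpolation=cv2.INTER_CUBIC)
s=np.load('pics/side0.npz')['p'][:,:,::-1][190:262,205:270]
im=np.zeros((600,800,3),np.uint8); im[:390,:390]=A; im[:B.shape[0],395:395+B.shape[1]]=B[:,:405]
im2=cv2.resize(s,None,fx=3.5,fy=3.5,interpolation=cv2.INTER_CUBIC); im[345:345+im2.shape[0],400:400+im2.shape[1]]=im2
cv2.imwrite('pics/c1.png',im)
E
```

```text
(no output)
```

View pics/c1.png

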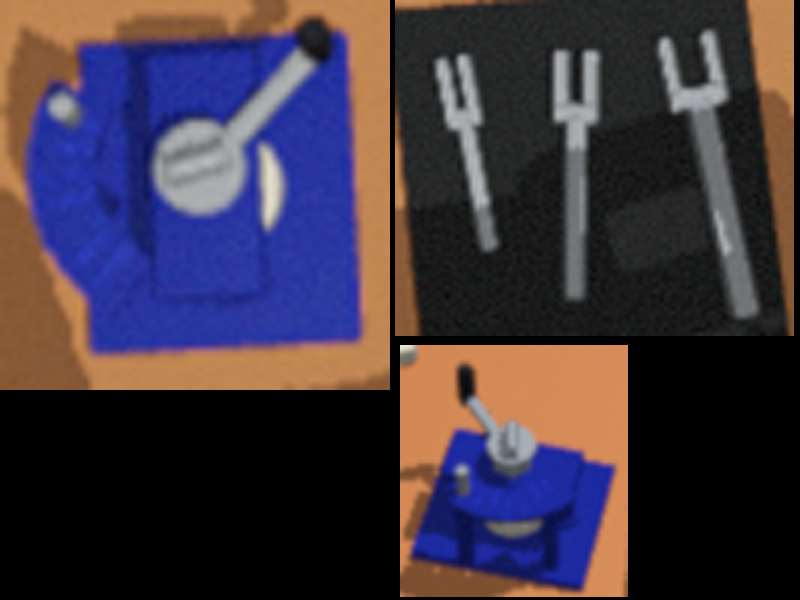

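```bash
python3 - <<'E'
from h import *
A=lambda X,Y,z: world('top',None,182+(X+.5)/6-.5,150+(Y+.5)/6-.5,z)
B=lambda X,Y,z: world('top',None,312+(X-394.5)/4.2-.5,150+(Y+.5)/4.2-.5,z)
h=A(199,167,.102); pin=A(65,105,.130); kn=A(314,36,.122)
print('head',h,'pin',pin,'knob',kn, np.linalg.norm((pin-h)[:2]),np.linalg.norm((kn-h)[:2]))
an=lambda v:np.arctan2(v[1],v[0])
print('pin ang',an(pin-h),'stand yaw',an(pin-h)-1.136,'knob ang',an(kn-h))
# base corners
c=[A(345,33,.012),A(362,340,.012),A(92,353,.012)]
print('base edges',an(c[1]-c[0]),np.linalg.norm((c[1]-c[0])[:2]),an(c[2]-c[1]),np.linalg.norm((c[2]-c[1])[:2]))
t=[A(165,177,.117),A(232,157,.117)]; print('tang',an(t[0]-t[1]))
e=B(575,299,.016); j1=B(562,52,.014);j2=B(592,52,.014);br=B(576,124,.014)
print('span end',e,'tips',j1,j2,'br',br,'ang',an(e-(j1+j2)/2), np.linalg.norm((e-(j1+j2)/2)[:2]))
# PCA of bright on handle
d=np.load('pics/top0.npz')['d']
print('depth z head',world('top',d,215,178),'handle',world('top',d,355,205))
E
```

```text
head [0.53754965 0.0966775  0.102     ] pin [0.56184983 0.14982614 0.13      ] knob [0.58976784 0.04449581 0.122     ] 0.058440370151015865 0.07382185951364792
pin ang 1.1419613981664696 stand yaw 0.005961398166469678 knob ang -0.7850485821087803
base edges -3.1129293938994036 0.14724989782555317 1.5896940818519214 0.12762590891813197
tang 1.8342605466542912
span end [ 0.41460421 -0.28449797  0.016     ] tips [ 0.58210317 -0.28578617  0.014     ] [ 0.58149798 -0.30617298  0.014     ] br [ 0.53251866 -0.29248167  0.014     ] ang 3.073028908973832 0.16759013010271237
depth z head [0.53485847 0.09517538 0.11072601] handle [ 0.45893167 -0.28865977  0.01546768]
```

```bash
python3 -m crank '[{"z":-3},{"x":3.0,"y":-1.65},{"x":3.0,"y":-1.65},{"x":3.0,"y":-1.65},{"x":3.0,"y":-1.65}]' 45
python3 -m crank '[{"x":3.0,"y":-1.65},{"x":3.0,"y":-1.65},{"x":3.0,"y":-1.65},{"x":3.0,"y":-1.65},{"x":3.0,"y":-1.65}]'
python3 -m crank '[{"x":3.0,"y":-1.65},{"turn":-0.149},{"turn":-0.149},{"turn":-0.149},{"turn":-0.149}]'
python3 -m crank '[{"turn":-0.149},{"turn":-0.149},{"turn":-0.149},{"turn":-0.149},{"turn":-0.149}]'
python3 -m crank '[{"turn":-0.149},{"turn":-0.149},{"turn":-0.149},{"turn":-0.149},{"turn":-0.149}]'
python3 -m crank '[{"turn":-0.149},{"turn":-0.149},{"turn":-0.149},{"turn":-0.149},{}]'
cat >> h.py <<'E'
def rel(tx,ty,tz,ang=None):
    from scipy.spatial.transform import Rotation as R
    s=manip.state();q=s['tool_rot'];M=R.from_quat([q[1],q[2],q[3],q[0]]).as_matrix()
    th=np.arctan2(M[1,0],M[0,0]);d=M.T@(np.array([tx,ty,tz])-s['tool_pos'])
    print('t',round(s['time'],2),'pos',s['tool_pos'].round(4),'th',th.round(4),'tilt',np.round(M[:2,2],4),'shift cm',(d*100).round(2),'turn',None if ang is None else round((th-ang+np.pi)%(2*np.pi)-np.pi,3),'q',s['joint_pos'].round(2),'F',s['contact_force'].round(1),'w',round(s['gripper_width'],3),'g',round(s['grasp_force'],1))
E
python3 -c "
from h import *
rel(.4694,-.2883,.06,3.073)"
```

```text
t 0.1 pos [ 0.2625 -0.5666  0.2301] th 0.4338 tilt [-0.0006  0.0018] shift cm [ 30.47 -16.52  17.05] turn -2.639 q [-1.26  0.05  1.61 -0.    1.48 -0.12] F [-0.3 -0.2 -0.4] w 1.001 g 0.0schema error: expected keys x, y, z, turn
schema error: expected keys x, y, z, turn
schema error: expected keys x, y, z, turn
schema error: expected keys x, y, z, turn
schema error: expected keys x, y, z, turn
schema error: expected keys x, y, z, turn
```

All four keys are needed in every row.

```bash
python3 -m crank '[{"x":0,"y":0,"z":-3,"turn":0},{"x":3.0,"y":-1.65,"z":0,"turn":0},{"x":3.0,"y":-1.65,"z":0,"turn":0},{"x":3.0,"y":-1.65,"z":0,"turn":0},{"x":3.0,"y":-1.65,"z":0,"turn":0}]' 45
python3 -m crank '[{"x":3.0,"y":-1.65,"z":0,"turn":0},{"x":3.0,"y":-1.65,"z":0,"turn":0},{"x":3.0,"y":-1.65,"z":0,"turn":0},{"x":3.0,"y":-1.65,"z":0,"turn":0},{"x":3.0,"y":-1.65,"z":0,"turn":0}]'
python3 -m crank '[{"x":3.0,"y":-1.65,"z":0,"turn":0},{"x":0,"y":0,"z":0,"turn":-0.149},{"x":0,"y":0,"z":0,"turn":-0.149},{"x":0,"y":0,"z":0,"turn":-0.149},{"x":0,"y":0,"z":0,"turn":-0.149}]'
python3 -m crank '[{"x":0,"y":0,"z":0,"turn":-0.149},{"x":0,"y":0,"z":0,"turn":-0.149},{"x":0,"y":0,"z":0,"turn":-0.149},{"x":0,"y":0,"z":0,"turn":-0.149},{"x":0,"y":0,"z":0,"turn":-0.149}]'
python3 -m crank '[{"x":0,"y":0,"z":0,"turn":-0.149},{"x":0,"y":0,"z":0,"turn":-0.149},{"x":0,"y":0,"z":0,"turn":-0.149},{"x":0,"y":0,"z":0,"turn":-0.149},{"x":0,"y":0,"z":0,"turn":-0.149}]'
python3 -m crank '[{"x":0,"y":0,"z":0,"turn":-0.149},{"x":0,"y":0,"z":0,"turn":-0.149},{"x":0,"y":0,"z":0,"turn":-0.149},{"x":0,"y":0,"z":0,"turn":-0.149},{"x":0,"y":0,"z":0,"turn":0}]'
python3 -c "
from h import *
rel(.4694,-.2883,.06,3.073)"
```

```text
time: 0.6
tool_pos: [0.3443, -0.4554, 0.2607]
tool_rot: [-0.0, 0.977, 0.215, -0.0]
contact_force: [0.5, -1.2, 1.0]
gripper_width: 0.449
grasp_force: 0.0
time: 1.1
tool_pos: [0.4457, -0.3174, 0.2608]
tool_rot: [-0.0, 0.977, 0.215, -0.0]
contact_force: [0.1, -0.1, -0.4]
gripper_width: 0.452
grasp_force: 0.0
time: 1.6
tool_pos: [0.4654, -0.2909, 0.2607]
tool_rot: [-0.001, 0.869, 0.495, -0.0]
contact_force: [-0.1, -0.2, 0.8]
gripper_width: 0.45
grasp_force: 0.0
time: 2.1
tool_pos: [0.4653, -0.2911, 0.2606]
tool_rot: [-0.001, 0.629, 0.777, 0.0]
contact_force: [-0.5, 0.9, 0.7]
gripper_width: 0.447
grasp_force: 0.0
time: 2.6
tool_pos: [0.4653, -0.2911, 0.2606]
tool_rot: [-0.001, 0.303, 0.953, 0.0]
contact_force: [0.4, 0.3, 1.3]
gripper_width: 0.448
grasp_force: 0.0
time: 3.1
tool_pos: [0.4653, -0.2911, 0.2607]
tool_rot: [-0.0, 0.013, 1.0, 0.0]
contact_force: [-1.2, 0.2, 0.3]
gripper_width: 0.45
grasp_force: 0.0
t 3.1 pos [ 0.4653 -0.2911  0.2607] th 3.1155 tilt [-0.0008  0.0006] shift cm [-0.42  0.28 20.07] turn 0.042 q [-0.69 -0.14  1.76 -0.    1.53 -2.24] F [-1.2  0.2  0.3] w 0.45 g 0.0
```

```bash
python3 -m crank '[{"x":-0.4,"y":0.3,"z":4.5,"turn":0.042},{"x":0,"y":0,"z":4.5,"turn":0},{"x":0,"y":0,"z":4.5,"turn":0},{"x":0,"y":0,"z":4.5,"turn":0},{"x":0,"y":0,"z":4,"turn":0}]'
python3 -m crank '[{"x":0,"y":0,"z":2,"turn":0},{"x":0,"y":0,"z":1.3,"turn":0},{"x":0,"y":0,"z":0,"turn":0}]'
python3 -m crank '[{"x":0,"y":0,"z":0,"turn":0},{"x":0,"y":0,"z":0,"turn":0},{"x":0,"y":0,"z":0,"turn":0},{"x":0,"y":0,"z":0,"turn":0},{"x":0,"y":0,"z":0,"turn":0}]' 0
python3 -c "
from h import *
rel(.4694,-.2883,.007,3.073)"
```

```text
time: 3.6
tool_pos: [0.4688, -0.2877, 0.0388]
tool_rot: [-0.001, 0.036, 0.999, 0.0]
contact_force: [0.4, 0.4, -0.4]
gripper_width: 0.453
grasp_force: 0.0
time: 3.9
tool_pos: [0.4684, -0.2874, 0.0063]
tool_rot: [-0.002, 0.035, 0.999, 0.001]
contact_force: [-0.1, -0.5, 0.4]
gripper_width: 0.454
grasp_force: 0.0
time: 4.4
tool_pos: [0.471, -0.2894, 0.0105]
tool_rot: [0.001, 0.034, 0.999, -0.001]
contact_force: [0.2, 1.1, 6.7]
gripper_width: 0.114
grasp_force: 59.4
t 4.4 pos [ 0.471  -0.2894  0.0105] th 3.0736 tilt [ 0.0029 -0.0023] shift cm [0.17 0.1  0.35] turn 0.001 q [-0.69  0.13  1.93  0.    1.08 -2.19] F [0.2 1.1 6.7] w 0.114 g 59.4
```

```bash
python3 -m crank '[{"x":0,"y":0,"z":-3,"turn":0},{"x":0,"y":0,"z":-4.5,"turn":0},{"x":0,"y":0,"z":-4.5,"turn":0},{"x":0,"y":0,"z":-4.5,"turn":0},{"x":0,"y":0,"z":-3,"turn":0}]'
python3 -m crank '[{"x":0,"y":0,"z":0,"turn":0.138},{"x":0,"y":0,"z":0,"turn":0.138},{"x":0,"y":0,"z":0,"turn":0.138},{"x":0,"y":0,"z":0,"turn":0.138},{"x":0,"y":0,"z":0,"turn":0.138}]'
python3 -m crank '[{"x":0,"y":0,"z":0,"turn":0.138},{"x":0,"y":0,"z":0,"turn":0.138},{"x":0,"y":0,"z":0,"turn":0.138},{"x":0,"y":0,"z":0,"turn":0.138},{"x":0,"y":0,"z":0,"turn":0}]'
python3 -m crank '[{"x":3.5,"y":1.3,"z":0,"turn":0},{"x":3.5,"y":1.3,"z":0,"turn":0},{"x":3.5,"y":1.3,"z":0,"turn":0},{"x":3.5,"y":1.3,"z":0,"turn":0},{"x":0,"y":0,"z":0,"turn":0}]'
python3 - <<'E'
from h import *
rel(.513,.1885,.15,1.83)
p,d=snap('top','top1'); q,e=snap('side','side1')
np.set_printoptions(precision=1)
a=cv2.resize(p[140:230,180:330,::-1],(798,479),interpolation=2)
cv2.imwrite('pics/c2.png',a)
E
```

```text
time: 4.9
tool_pos: [0.4703, -0.289, 0.2074]
tool_rot: [0.002, 0.034, 0.999, -0.002]
contact_force: [0.2, -0.4, -1.4]
gripper_width: 0.11
grasp_force: 58.8
time: 5.4
tool_pos: [0.4693, -0.2881, 0.2031]
tool_rot: [-0.0, 0.373, 0.928, 0.0]
contact_force: [-0.2, 0.0, -1.2]
gripper_width: 0.115
grasp_force: 58.8
time: 5.9
tool_pos: [0.4694, -0.2882, 0.2031]
tool_rot: [-0.0, 0.609, 0.793, 0.0]
contact_force: [-0.2, 0.5, -0.9]
gripper_width: 0.114
grasp_force: 58.8
time: 6.4
tool_pos: [0.4837, -0.1362, 0.2031]
tool_rot: [-0.0, 0.606, 0.795, 0.001]
contact_force: [-0.2, -1.2, -1.2]
gripper_width: 0.109
grasp_force: 58.8
t 6.4 pos [ 0.4837 -0.1362  0.2031] th 1.8394 tilt [0.0001 0.0015] shift cm [30.52 11.44  5.36] turn 0.009 q [-0.42 -0.23  1.92  0.    1.45 -0.69] F [-0.2 -1.2 -1.2] w 0.109 g 58.8
```

View pics/c2.png

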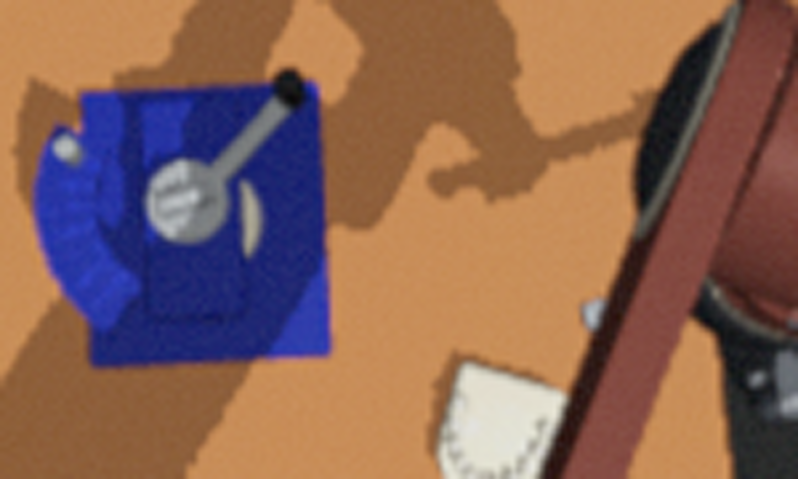

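The top view shows the head at (187,200), with its tang sloping down to the left by about 0.27. The arm hides the spanner here, so I'll check the side view.

```bash
python3 - <<'E'
from h import *
q=np.load('pics/side1.npz')['p'][:,:,::-1]
u,v=pix('side',[.51,-.05,.2]).astype(int); print(u,v, pix('side',[.5375,.0967,.102]))
x0,y0=200,100
im=np.zeros((600,800,3),np.uint8)
a=cv2.resize(q[100:250,200:330],(520,600),interpolation=2); im[:,:520]=a
uv=pix('side',[.5375,.0967,.11]).astype(int)
b=cv2.resize(q[uv[1]-17:uv[1]+18,uv[0]-17:uv[0]+18],(278,278),interpolation=2); im[:278,522:]=b; print(uv)
cv2.imwrite('pics/c3.png',im)
E
```

```text
258 159 [236.44533763 217.59813308]
[236 215]
```

View pics/c3.png

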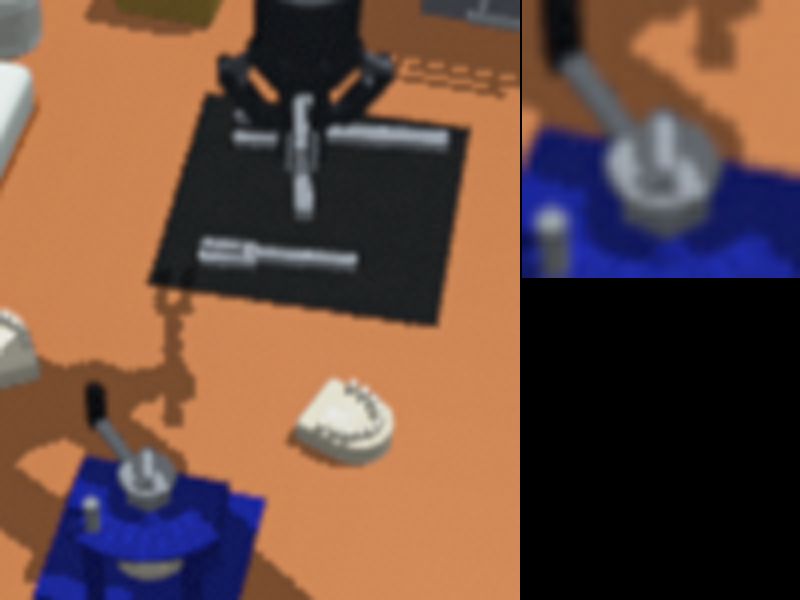

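The side view shows the spanner held straight, with its handle running from (303,100) to (305,215). The tang also appears close to vertical, from (663,115) to (660,190) in the inset.

```bash
python3 - <<'E'
from h import *
an=lambda v:np.arctan2(v[1],v[0])
S=lambda X,Y,z: world('side',None,219+(X-522+.5)/7.94-.5,198+(Y+.5)/7.94-.5,z)
a=S(664,112,.117);b=S(661,185,.112)
print('tang',a,b,np.linalg.norm((a-b)[:2]),an(b-a),(a+b)/2)
for du in(-3,3): print(an(S(661+du,185,.112)-a))
L=lambda X,Y,z: world('side',None,200+(X+.5)/4-.5,100+(Y+.5)/4-.5,z)
z=.2031-.007+.004+.012-.0
e=L(303,205,.208);print('end top',e, 'handle dir',an(e-L(302,165,.208)), np.linalg.norm(e[:2]-[.4837,-.1362]))
th=1.8394;print('expected end',.4837+.055*np.cos(th),-.1362+.055*np.sin(th))
# depth of held handle near its end and of the head centre
for n,im,P in(('side','side1',[.468,-.09,.208]),):
    d=np.load(f'pics/{im}.npz')['d']
    for X,Y in((303,185),(303,200),(303,210)): print('handle z',world(n,d,200+X/4,100+Y/4))
E
```

```text
tang [0.53978071 0.08712182 0.117     ] [0.53296279 0.11532929 0.112     ] 0.029019737007826858 1.8079540122848508 [0.53637175 0.10122556 0.1145    ]
1.771223205616385
1.8447299273738738
end top [ 0.46956076 -0.09036244  0.208     ] handle dir 1.8137909072183007 0.04796873588284756
expected end 0.4691038009115127 -0.08317216794767823
handle z [ 0.47239075 -0.10731811  0.21014721]
handle z [ 0.46915564 -0.09338191  0.20879857]
handle z [ 0.46712125 -0.08470637  0.20737954]
```

```bash
python3 -m crank '[{"x":3.8,"y":1.4,"z":0,"turn":0},{"x":3.8,"y":1.4,"z":0,"turn":0},{"x":3.8,"y":1.4,"z":0,"turn":0},{"x":3.8,"y":1.4,"z":0,"turn":0},{"x":3.8,"y":1.4,"z":0,"turn":0.014}]'
python3 -m crank '[{"x":3.8,"y":1.4,"z":0,"turn":0},{"x":3.8,"y":1.4,"z":0,"turn":0},{"x":3.8,"y":1.4,"z":0,"turn":0},{"x":0,"y":0,"z":3,"turn":0},{"x":0,"y":0,"z":2.3,"turn":0}]'
python3 -m crank '[{"x":0,"y":0,"z":0,"turn":0},{"x":0,"y":0,"z":0,"turn":0}]'
python3 - <<'E'
from h import *
rel(.5132,.189,.15,1.825)
p,d=snap('top','top2'); q,e=snap('side','side2')
im=np.zeros((600,800,3),np.uint8)
im[:400,:400]=cv2.resize(p[150:215,182:247,::-1],(400,400),interpolation=2)
im[:400,400:]=cv2.resize(q[185:250,205:270,::-1],(400,400),interpolation=2)
cv2.imwrite('pics/c4.png',im[:400])
E
```

```text
time: 7.0
tool_pos: [0.5028, 0.0621, 0.2034]
tool_rot: [0.0, 0.615, 0.789, 0.0]
contact_force: [0.5, -0.7, -1.9]
gripper_width: 0.111
grasp_force: 58.8
time: 7.5
tool_pos: [0.5161, 0.1829, 0.1498]
tool_rot: [0.0, 0.614, 0.79, 0.0]
contact_force: [0.3, -0.4, -2.1]
gripper_width: 0.109
grasp_force: 58.8
time: 7.7
tool_pos: [0.5156, 0.1818, 0.1502]
tool_rot: [-0.0, 0.615, 0.789, -0.0]
contact_force: [-0.0, -0.3, -0.2]
gripper_width: 0.116
grasp_force: 58.8
t 7.7 pos [0.5156 0.1818 0.1502] th 1.8171 tilt [-0.0007 -0.0003] shift cm [ 0.76 -0.05  0.02] turn -0.008 q [ 0.2  -0.07  1.87 -0.    1.34 -0.04] F [-0.  -0.3 -0.2] w 0.116 g 58.8
```

View pics/c4.png

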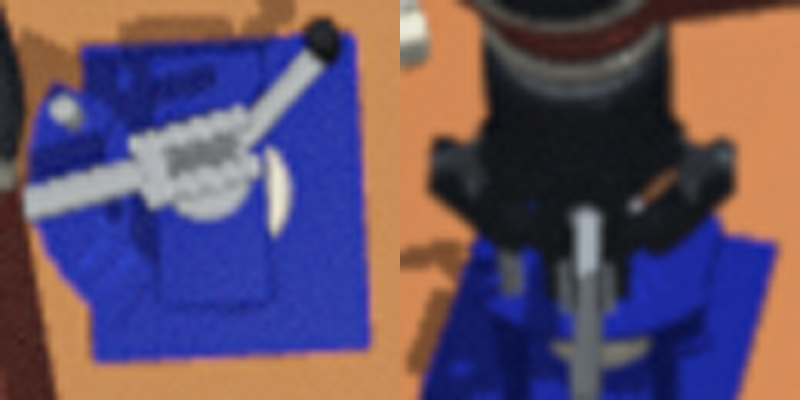

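The top view shows the jaw over the head: tips centred near (251,141), handle centre near (52,198). I'll fit the handle centreline and the collar circle to sub-pixel, since lateral play is only about 1.25 mm.

```bash
cat > m.py <<'E'
from h import *
from scipy.optimize import least_squares
from scipy.ndimage import map_coordinates as mc
R0=np.load('pics/top0.npz')['p'][:,:,0].astype(float)
R1=np.load('pics/top1.npz')['p'][:,:,0].astype(float)
for nm,R in(('top0',R0),('top1',R1)):
    c=pix('top',[.5375,.0967,.102]); r=np.arange(4,11,.1); P=[]
    for a in np.radians(np.arange(100,280,6)):   # image angle, v down
        s=mc(R,[c[1]+r*np.sin(a),c[0]+r*np.cos(a)],order=1)
        k=np.where((s[:-1]>=90)&(s[1:]<90))[0]
        if len(k): P.append(world('top',None,c[0]+r[k[-1]]*np.cos(a),c[1]+r[k[-1]]*np.sin(a),.102)[:2])
    P=np.array(P)
    for free in(0,1):
        f=lambda q:np.hypot(*(P-q[:2]).T)-(q[2] if free else .02)
        o=least_squares(f,[.5375,.0967,.02][:2+free],loss='soft_l1',f_scale=.001);print(nm,len(P),o.x.round(4),np.abs(o.fun).mean().round(5))
R2=np.load('pics/top2.npz')['p'][:,:,0].astype(float)
W=[]
for u in range(192,203):
    v0=150+(198-(u-182-8)*6.154*.29)/6.154; v=np.arange(int(v0)-5,int(v0)+6); w=np.clip(R2[v,u]-70,0,100)
    W.append(world('top',None,u,(w*v).sum()/w.sum(),.1555)[:2])
W=np.array(W);m=W.mean(0);d=np.linalg.svd(W-m)[2][0];d*=np.sign(d[1]);print('handle',W.round(4).tolist(),'ang',np.arctan2(d[1],d[0]))
th=1.8171;n=np.array([np.sin(th),-np.cos(th)]);t=np.array([.5156,.1818])
print('camera handle lateral vs tcp axis (tool y, mm)',((m-t)@n*1e3).round(2))
E
python3 m.py
```

```text
top0 30 [0.5376 0.0971] 0.00041
top0 30 [0.5375 0.0959 0.021 ] 0.00019
top1 30 [0.5378 0.0973] 0.00037
top1 30 [0.5377 0.0966 0.0205] 0.00031
handle [[0.5229, 0.1471], [0.5241, 0.1446], [0.5244, 0.1422], [0.5247, 0.1397], [0.5253, 0.1373], [0.5264, 0.1348], [0.5267, 0.1324], [0.5272, 0.1299], [0.5282, 0.1274], [0.5287, 0.125], [0.5291, 0.1225]] ang 1.8155929630701648
camera handle lateral vs tcp axis (tool y, mm) -1.22
```

```bash
python3 - <<'E'
from h import *
th=1.8165;d=np.array([np.cos(th),np.sin(th)]);n=np.array([np.sin(th),-np.cos(th)])
h=np.array([.5377,.0968])
for X,Y in((245,115),(258,168),(251,141),(142,173)):
    w=world('top',None,182+(X+.5)/6.154-.5,150+(Y+.5)/6.154-.5,.1535)[:2]-h; print((w@d*1e3).round(1),(w@n*1e3).round(1))
E
python3 -m crank '[{"x":0.3,"y":0.1,"z":0.5,"turn":0},{"x":0.3,"y":0.09,"z":0.5,"turn":0},{"x":0,"y":0,"z":0.5,"turn":0},{"x":0,"y":0,"z":0.5,"turn":0},{"x":0,"y":0,"z":0.3,"turn":0}]'
python3 -c "
from h import *
rel(.5132,.189,.11,1.825)"
```

```text
-25.2 9.4
-24.5 -12.6
-24.7 -1.4
20.5 -2.0
time: 8.3
tool_pos: [0.5151, 0.1889, 0.1264]
tool_rot: [-0.0, 0.615, 0.789, -0.0]
contact_force: [0.7, 0.6, -1.4]
gripper_width: 0.109
grasp_force: 58.8
t 8.3 pos [0.5151 0.1889 0.1264] th 1.818 tilt [-0.0011 -0.0003] shift cm [ 0.05 -0.18  1.64] turn -0.007 q [ 0.22 -0.04  1.89 -0.    1.3  -0.03] F [ 0.7  0.6 -1.4] w 0.109 g 58.8
```

```bash
python3 -m crank '[{"x":0,"y":0,"z":0.3,"turn":0},{"x":0,"y":0,"z":0.3,"turn":0},{"x":0,"y":0,"z":0.2,"turn":0}]'
python3 - <<'E'
from h import *
rel(.5132,.189,.11,1.825)
p,d=snap('top','top3'); q,e=snap('side','side3')
im=np.zeros((400,800,3),np.uint8)
im[:,:400]=cv2.resize(p[150:200,190:240,::-1],(400,400),interpolation=2)
im[:,400:]=cv2.resize(q[195:260,205:270,::-1],(400,400),interpolation=2)
cv2.imwrite('pics/c5.png',im)
E
```

```text
time: 8.6
tool_pos: [0.5155, 0.189, 0.119]
tool_rot: [-0.0, 0.615, 0.789, -0.0]
contact_force: [-0.1, -0.4, -1.3]
gripper_width: 0.112
grasp_force: 58.8
t 8.6 pos [0.5155 0.189  0.119 ] th 1.8178 tilt [-0.0002 -0.0001] shift cm [ 0.06 -0.22  0.9 ] turn -0.007 q [ 0.22 -0.03  1.89 -0.    1.28 -0.03] F [-0.1 -0.4 -1.3] w 0.112 g 58.8
```

View pics/c5.png

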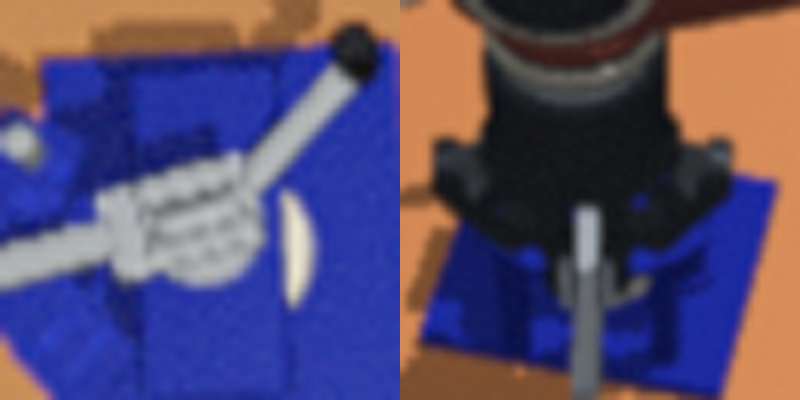

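The jaw straddles the tang in the left view, around (195,220), and the wrist shows no contact. I'll keep going down.

```bash
python3 -m crank '[{"x":0,"y":0,"z":0.3,"turn":0},{"x":0,"y":0,"z":0.3,"turn":0}]'
python3 -m crank '[{"x":0,"y":0,"z":0.2,"turn":0},{"x":0,"y":0,"z":0.2,"turn":0},{"x":0,"y":0,"z":0,"turn":0}]'
python3 -c "
from h import *
rel(.5132,.189,.1085,1.825)"
```

```text
time: 8.9
tool_pos: [0.5158, 0.189, 0.1134]
tool_rot: [0.0, 0.615, 0.789, 0.0]
contact_force: [-0.5, 0.1, -0.8]
gripper_width: 0.108
grasp_force: 58.8
time: 9.2
tool_pos: [0.5154, 0.1889, 0.109]
tool_rot: [-0.0, 0.615, 0.789, -0.0]
contact_force: [0.6, 0.5, -1.0]
gripper_width: 0.113
grasp_force: 58.9
t 9.2 pos [0.5154 0.1889 0.109 ] th 1.8178 tilt [-0.0004 -0.0002] shift cm [ 0.06 -0.21  0.05] turn -0.007 q [ 0.22 -0.02  1.9  -0.    1.26 -0.03] F [ 0.6  0.5 -1. ] w 0.113 g 58.9
```

```bash
python3 -m crank '[{"x":0,"y":0,"z":0.1,"turn":0},{"x":0,"y":0,"z":0.1,"turn":0},{"x":0,"y":0,"z":0,"turn":0}]'
```

```text
time: 9.5
tool_pos: [0.5158, 0.1891, 0.1083]
tool_rot: [0.0, 0.615, 0.789, 0.0]
contact_force: [-3.2, 0.2, 5.0]
gripper_width: 0.112
grasp_force: 59.5
```

```bash
python3 -m crank '[{"x":-0.01,"y":0.47,"z":0,"turn":0.05},{"x":-0.01,"y":0.47,"z":0,"turn":0.05},{"x":-0.01,"y":0.47,"z":0,"turn":0.05},{"x":-0.01,"y":0.47,"z":0,"turn":0.05},{"x":0,"y":0,"z":0,"turn":0}]'
python3 -m crank '[{"x":-0.01,"y":0.47,"z":0,"turn":0.05},{"x":-0.01,"y":0.47,"z":0,"turn":0.05},{"x":-0.01,"y":0.47,"z":0,"turn":0.05},{"x":-0.01,"y":0.47,"z":0,"turn":0.05},{"x":0,"y":0,"z":0,"turn":0}]'
python3 - <<'E'
from h import *
rel(.5132,.189,.1085,1.34)
E
```

```text
time: 10.0
tool_pos: [0.5348, 0.1918, 0.1082]
tool_rot: [0.0, 0.69, 0.723, 0.0]
contact_force: [-2.2, -1.3, 5.6]
gripper_width: 0.111
grasp_force: 59.6
time: 10.5
tool_pos: [0.5534, 0.1908, 0.1082]
tool_rot: [0.0, 0.759, 0.651, 0.0]
contact_force: [-2.2, -0.7, 5.5]
gripper_width: 0.113
grasp_force: 59.7
t 10.5 pos [0.5534 0.1908 0.1082] th 1.4177 tilt [ 0.0006 -0.0002] shift cm [-0.79 -3.94 -0.03] turn 0.078 q [ 0.21  0.07  1.81 -0.    1.26  0.36] F [-2.2 -0.7  5.5] w 0.113 g 59.7
```

Smooth. Now the last bit, in small steps.

```bash
python3 -m crank '[{"x":0,"y":0.24,"z":0,"turn":0.025},{"x":0,"y":0.24,"z":0,"turn":0.025},{"x":0,"y":0,"z":0,"turn":0}]'
python3 -m crank '[{"x":0,"y":0.19,"z":0,"turn":0.02},{"x":0,"y":0,"z":0,"turn":0}]'
python3 - <<'E'
from h import *
rel(.5132,.189,.1085,1.34)
p,d=snap('top','top4'); q,e=snap('side','side4')
im=np.zeros((400,800,3),np.uint8)
im[:,:400]=cv2.resize(p[150:200,185:235,::-1],(400,400),interpolation=2)
im[:,400:]=cv2.resize(q[195:260,205:270,::-1],(400,400),interpolation=2)
cv2.imwrite('pics/c6.png',im)
E
```

```text
time: 10.8
tool_pos: [0.5576, 0.19, 0.1082]
tool_rot: [0.0, 0.775, 0.632, -0.0]
contact_force: [-3.7, -1.0, 5.8]
gripper_width: 0.108
grasp_force: 59.7
time: 11.0
tool_pos: [0.5594, 0.1897, 0.1082]
tool_rot: [-0.0, 0.781, 0.624, -0.0]
contact_force: [-3.6, -0.2, 5.8]
gripper_width: 0.112
grasp_force: 59.7
t 11.0 pos [0.5594 0.1897 0.1082] th 1.3485 tilt [-0.0003 -0.0002] shift cm [-1.09 -4.49 -0.02] turn 0.008 q [ 0.2   0.08  1.8  -0.    1.26  0.42] F [-3.6 -0.2  5.8] w 0.112 g 59.7
```

View pics/c6.png

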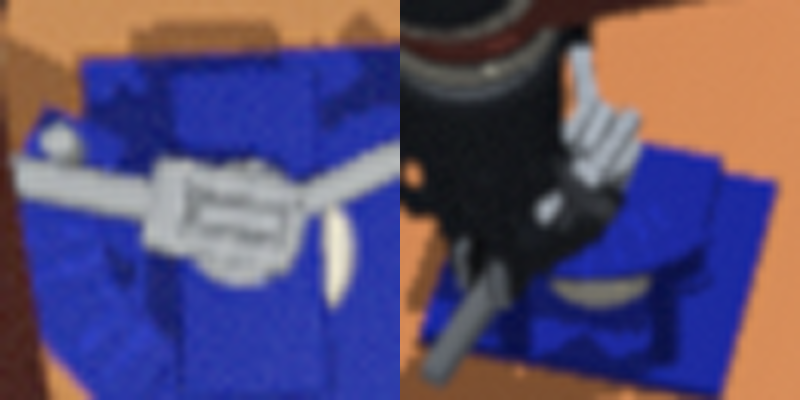

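The handle at (85,185) is just about touching the pin at (60,140). I'll press it on gently.

```bash
python3 -m crank '[{"x":0,"y":0.1,"z":0,"turn":0.01},{"x":0,"y":0.1,"z":0,"turn":0.01},{"x":0,"y":0,"z":0,"turn":0}]'
python3 -m crank '[{"x":0,"y":0.1,"z":0,"turn":0.01},{"x":0,"y":0,"z":0,"turn":0}]'
```

```text
time: 11.4
tool_pos: [0.5603, 0.1895, 0.1082]
tool_rot: [-0.001, 0.787, 0.617, -0.001]
contact_force: [-6.9, 0.0, 8.5]
gripper_width: 0.115
grasp_force: 60.0
time: 11.6
tool_pos: [0.5606, 0.1894, 0.1081]
tool_rot: [-0.002, 0.79, 0.613, -0.002]
contact_force: [-9.4, 1.2, 9.2]
gripper_width: 0.116
grasp_force: 60.2
```

```bash
python3 -m crank '[{"x":0,"y":0,"z":0,"turn":0},{"x":0,"y":0,"z":0,"turn":0},{"x":0,"y":0,"z":0,"turn":0}]' 40
python3 -m crank '[{"x":0,"y":0,"z":-1,"turn":0},{"x":0,"y":0,"z":-3,"turn":0},{"x":0,"y":0,"z":-4,"turn":0},{"x":4.5,"y":0,"z":0,"turn":0},{"x":4.5,"y":0,"z":0,"turn":0}]'
python3 - <<'E'
from h import *
p,d=snap('top','top5'); q,e=snap('side','side5')
im=np.zeros((400,800,3),np.uint8)
im[:,:400]=cv2.resize(p[150:215,182:247,::-1],(400,400),interpolation=2)
im[:,400:]=cv2.resize(q[185:250,205:270,::-1],(400,400),interpolation=2)
cv2.imwrite('pics/c7.png',im)
E
```

```text
time: 11.9
tool_pos: [0.5625, 0.189, 0.107]
tool_rot: [0.0, 0.791, 0.612, 0.0]
contact_force: [-0.2, -0.0, 0.3]
gripper_width: 0.398
grasp_force: 0.0
time: 12.4
tool_pos: [0.587, 0.2768, 0.1913]
tool_rot: [0.001, 0.791, 0.611, 0.003]
contact_force: [0.0, -0.9, -0.2]
gripper_width: 0.402
grasp_force: 0.0
```

View pics/c7.png

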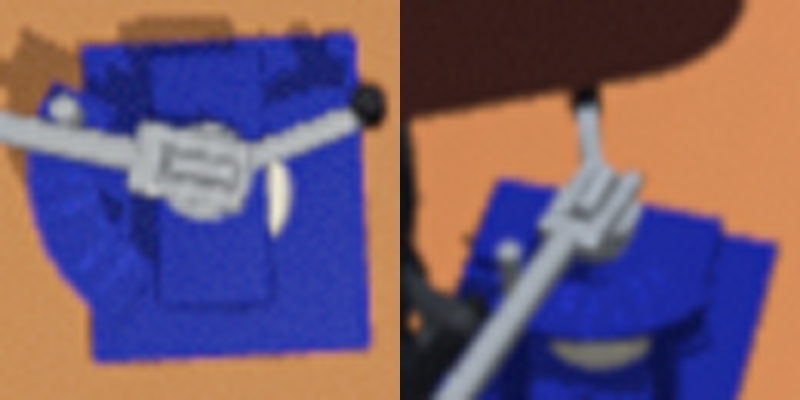

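The spanner is seated flat with its handle against the pin at (65,108). The knob top is at (369,105).

```bash
python3 - <<'E'
from h import *
k=world('top',None,182+369.5/6.154-.5,150+105.5/6.154-.5,.122)
h=np.array([.5382,.0970]);v=k[:2]-h;f=np.arctan2(v[1],v[0]);print('knob',k,'ang',f,np.hypot(*v))
K=h+.075*v/np.hypot(*v);print(K)
rel(*K,.20,f+np.pi)
E
```

```text
knob [0.56058206 0.02574199 0.122     ] ang -1.2664554635152048 0.07469043551945581
[0.56067483 0.02544665]
t 12.5 pos [0.5858 0.2802 0.1886] th 1.3217 tilt [0.0022 0.0024] shift cm [-25.31   3.85  -1.21] turn -0.553 q [0.33 0.14 1.6  0.   1.41 0.58] F [-0.1 -0.6 -0.2] w 0.402 g 0.0
```

```bash
python3 -m crank '[{"x":-4.2,"y":0.64,"z":-0.2,"turn":0},{"x":-4.2,"y":0.64,"z":-0.2,"turn":0},{"x":-4.2,"y":0.64,"z":-0.2,"turn":0},{"x":-4.2,"y":0.64,"z":-0.2,"turn":0},{"x":-4.2,"y":0.64,"z":-0.2,"turn":0}]' 50
python3 -m crank '[{"x":-4.2,"y":0.64,"z":-0.2,"turn":0},{"x":0,"y":0,"z":0,"turn":-0.14},{"x":0,"y":0,"z":0,"turn":-0.14},{"x":0,"y":0,"z":0,"turn":-0.14},{"x":0,"y":0,"z":0,"turn":-0.13}]'
python3 -m crank '[{"x":0,"y":0,"z":0,"turn":0}]'
python3 - <<'E'
from h import *
rel(.5606,.0255,.103,1.875)
E
```

```text
time: 13.0
tool_pos: [0.563, 0.0629, 0.198]
tool_rot: [0.0, 0.791, 0.612, 0.0]
contact_force: [0.7, -0.2, 0.2]
gripper_width: 0.502
grasp_force: 0.0
time: 13.5
tool_pos: [0.559, 0.0219, 0.1998]
tool_rot: [0.0, 0.593, 0.805, 0.0]
contact_force: [0.3, -0.1, 0.5]
gripper_width: 0.502
grasp_force: 0.0
time: 13.6
tool_pos: [0.559, 0.0221, 0.1998]
tool_rot: [0.0, 0.595, 0.804, 0.0]
contact_force: [0.4, 0.6, -0.2]
gripper_width: 0.498
grasp_force: 0.0
t 13.6 pos [0.559  0.0221 0.1998] th 1.8671 tilt [ 0.0005 -0.0002] shift cm [0.28 0.25 9.68] turn -0.008 q [-0.09 -0.08  1.8  -0.    1.42 -0.39] F [ 0.4  0.6 -0.2] w 0.498 g 0.0
```

```bash
python3 -m crank '[{"x":0.28,"y":0.25,"z":3.5,"turn":0},{"x":0,"y":0,"z":3.5,"turn":0},{"x":0,"y":0,"z":2,"turn":0},{"x":0,"y":0,"z":1,"turn":0},{"x":0,"y":0,"z":0,"turn":0}]'
python3 -m crank '[{"x":0,"y":0,"z":0,"turn":0},{"x":0,"y":0,"z":0,"turn":0},{"x":0,"y":0,"z":0,"turn":0},{"x":0,"y":0,"z":0,"turn":0}]' 0
python3 - <<'E'
from h import *
rel(.5606,.0255,.103,1.875)
E
```

```text
time: 14.1
tool_pos: [0.5596, 0.0259, 0.098]
tool_rot: [-0.001, 0.595, 0.803, -0.001]
contact_force: [-0.1, 0.6, 0.9]
gripper_width: 0.5
grasp_force: 0.0
time: 14.5
tool_pos: [0.5621, 0.0258, 0.1014]
tool_rot: [0.002, 0.595, 0.804, 0.001]
contact_force: [1.1, -0.6, 3.6]
gripper_width: 0.161
grasp_force: 58.8
t 14.5 pos [0.5621 0.0258 0.1014] th 1.8675 tilt [ 0.0038 -0.0005] shift cm [ 0.02 -0.15 -0.16] turn -0.007 q [-0.09  0.02  1.87 -0.    1.25 -0.38] F [ 1.1 -0.6  3.6] w 0.161 g 58.8
```

```bash
python3 -m crank '[{"x":0.02,"y":-0.75,"z":0,"turn":0.1},{"x":0.04,"y":-0.75,"z":0,"turn":0.1},{"x":0.04,"y":-0.75,"z":0,"turn":0.1},{"x":0,"y":0,"z":0,"turn":0}]'
python3 - <<'E'
from h import *
rel(.5606,.0255,.103,1.875)
E
```

```text
time: 14.9
tool_pos: [0.5396, 0.022, 0.1014]
tool_rot: [0.002, 0.709, 0.706, 0.001]
contact_force: [1.0, -1.8, 4.9]
gripper_width: 0.161
grasp_force: 58.8
t 14.9 pos [0.5396 0.022  0.1014] th 1.5667 tilt [ 0.0042 -0.0012] shift cm [ 0.35  2.1  -0.15] turn -0.308 q [-0.1  -0.03  1.93 -0.    1.25 -0.09] F [ 1.  -1.8  4.9] w 0.161 g 58.8
```

```bash
python3 -m crank '[{"x":0.04,"y":-0.75,"z":0,"turn":0.1},{"x":0.04,"y":-0.75,"z":0,"turn":0.1},{"x":0.04,"y":-0.75,"z":0,"turn":0.1},{"x":0.04,"y":-0.75,"z":0,"turn":0.1},{"x":0,"y":0,"z":0,"turn":0}]'
python3 -m crank '[{"x":0.04,"y":-0.75,"z":0,"turn":0.1},{"x":0.04,"y":-0.75,"z":0,"turn":0.1},{"x":0.04,"y":-0.75,"z":0,"turn":0.1},{"x":0.04,"y":-0.75,"z":0,"turn":0.1},{"x":0,"y":0,"z":0,"turn":0}]'
python3 - <<'E'
from h import *
rel(.5606,.0255,.103,1.875)
t=manip.state()['tool_pos'][:2]-[.5382,.097];print(np.arctan2(t[1],t[0]),np.hypot(*t))
E
```

```text
time: 15.4
tool_pos: [0.5101, 0.0277, 0.1013]
tool_rot: [0.002, 0.834, 0.551, 0.0]
contact_force: [-1.0, -4.0, 6.1]
gripper_width: 0.159
grasp_force: 59.0
time: 15.9
tool_pos: [0.4849, 0.0445, 0.1012]
tool_rot: [0.002, 0.927, 0.374, -0.0]
contact_force: [-4.0, -6.0, 8.7]
gripper_width: 0.157
grasp_force: 59.2
t 15.9 pos [0.4849 0.0445 0.1012] th 0.7675 tilt [ 0.0008 -0.0038] shift cm [ 4.13  6.62 -0.16] turn -1.108 q [-0.06 -0.17  2.05 -0.    1.26  0.75] F [-4.  -6.   8.7] w 0.157 g 59.2
-2.3637482462609567 0.07481790617748549
```

```bash
python3 -m crank '[{"x":-0.03,"y":-0.5,"z":0,"turn":0.067},{"x":0,"y":-0.5,"z":0,"turn":0.067},{"x":0,"y":-0.37,"z":0,"turn":0.05},{"x":0,"y":0,"z":0,"turn":0}]'
python3 -m crank '[{"x":0.01,"y":-0.3,"z":0,"turn":0.04},{"x":0,"y":0,"z":0,"turn":0}]'
python3 - <<'E'
from h import *
rel(.5606,.0255,.103,1.875)
t=manip.state()['tool_pos'][:2]-[.5382,.097];print(np.arctan2(t[1],t[0]),np.hypot(*t))
E
```

```text
time: 16.3
tool_pos: [0.4761, 0.0551, 0.1012]
tool_rot: [0.001, 0.958, 0.288, 0.0]
contact_force: [-2.7, -4.1, 7.3]
gripper_width: 0.165
grasp_force: 59.2
time: 16.5
tool_pos: [0.4745, 0.0575, 0.1012]
tool_rot: [0.001, 0.963, 0.269, 0.0]
contact_force: [-3.4, -5.0, 9.0]
gripper_width: 0.16
grasp_force: 59.2
t 16.5 pos [0.4745 0.0575 0.1012] th 0.5442 tilt [ 0.0008 -0.0027] shift cm [ 5.71  7.2  -0.17] turn -1.331 q [-0.03 -0.19  2.07 -0.    1.26  0.99] F [-3.4 -5.   9. ] w 0.16 g 59.2
-2.586457937083883 0.07494475207590467
```

```bash
python3 -m crank '[{"x":0.0,"y":-0.22,"z":0,"turn":0.03},{"x":0,"y":-0.22,"z":0,"turn":0.03},{"x":0,"y":0,"z":0,"turn":0}]'
python3 - <<'E'
from h import *
rel(.5606,.0255,.103,1.875)
s=manip.state();t=s['tool_pos'][:2]-[.5382,.097];f=np.arctan2(t[1],t[0]);print(f,np.hypot(*t),'res',-s['contact_force'][:2]@[np.sin(f),-np.cos(f)])
E
```

```text
time: 16.8
tool_pos: [0.4722, 0.0614, 0.1012]
tool_rot: [0.001, 0.971, 0.24, -0.0]
contact_force: [-3.6, -4.5, 8.6]
gripper_width: 0.159
grasp_force: 59.3
t 16.8 pos [0.4722 0.0614 0.1012] th 0.4843 tilt [ 0.0006 -0.0026] shift cm [ 6.15  7.29 -0.17] turn -1.391 q [-0.03 -0.19  2.07 -0.    1.26  1.06] F [-3.6 -4.5  8.6] w 0.159 g 59.3
-2.6462494732713004 0.07496226156018425 res 2.2881671599305307
```

```bash
python3 -m crank '[{"x":0.0,"y":-0.2,"z":0,"turn":0.027},{"x":0,"y":-0.2,"z":0,"turn":0.027},{"x":0,"y":0,"z":0,"turn":0}]'
python3 - <<'E'
from h import *
s=manip.state();t=s['tool_pos'][:2]-[.5382,.097];f=np.arctan2(t[1],t[0]);print(f,np.hypot(*t),'res',-s['contact_force'][:2]@[np.sin(f),-np.cos(f)])
E
python3 -m crank '[{"x":0.0,"y":-0.2,"z":0,"turn":0.027},{"x":0,"y":-0.2,"z":0,"turn":0.027},{"x":0,"y":0,"z":0,"turn":0}]'
python3 - <<'E'
from h import *
s=manip.state();t=s['tool_pos'][:2]-[.5382,.097];f=np.arctan2(t[1],t[0]);print(f,np.hypot(*t),'res',-s['contact_force'][:2]@[np.sin(f),-np.cos(f)])
E
```

```text
time: 17.1
tool_pos: [0.4704, 0.065, 0.1011]
tool_rot: [0.001, 0.977, 0.214, -0.0]
contact_force: [-2.9, -3.8, 9.4]
gripper_width: 0.158
grasp_force: 59.3
-2.700470955060626 0.07500333650524123 res 2.1738392457731446
time: 17.4
tool_pos: [0.4691, 0.0679, 0.1012]
tool_rot: [0.002, 0.982, 0.187, 0.0]
contact_force: [-2.6, -7.4, 7.9]
gripper_width: 0.155
grasp_force: 59.2
-2.743095063550922 0.07502751933889823 res 5.843578964328522
```

```bash
python3 -m crank '[{"x":0.0,"y":-0.2,"z":0,"turn":0.02},{"x":0,"y":-0.1,"z":0,"turn":0.01},{"x":0,"y":0,"z":0,"turn":0}]'
python3 - <<'E'
from h import *
s=manip.state();t=s['tool_pos'][:2]-[.5382,.097];f=np.arctan2(t[1],t[0]);print(f,np.hypot(*t),'res',-s['contact_force'][:2]@[np.sin(f),-np.cos(f)])
p,d=snap('top','top6'); q,e=snap('side','side6')
im=np.zeros((400,800,3),np.uint8)
im[:,:400]=cv2.resize(p[150:215,182:247,::-1],(400,400),interpolation=2)
im[:,400:]=cv2.resize(q[185:250,205:270,::-1],(400,400),interpolation=2)
cv2.imwrite('pics/c8.png',im)
E
```

```text
time: 17.7
tool_pos: [0.4684, 0.0694, 0.1012]
tool_rot: [0.004, 0.985, 0.173, 0.0]
contact_force: [-0.8, -10.5, 6.2]
gripper_width: 0.16
grasp_force: 59.3
-2.764978952419079 0.0750341199563703 res 9.480548016802834
```

View pics/c8.png

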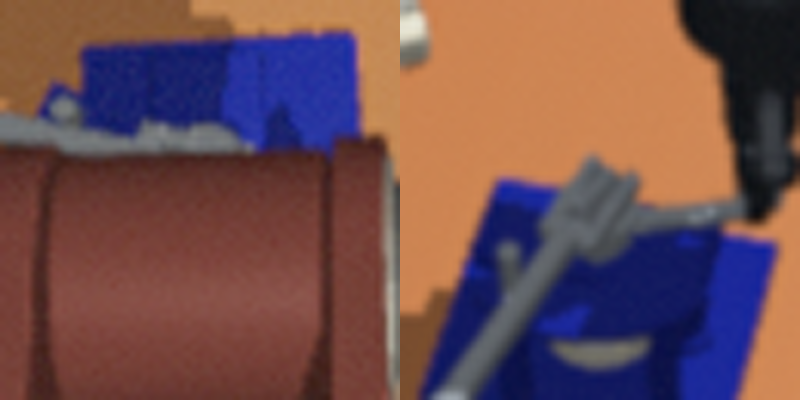

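The spanner is still seated and against the pin, from the jaw at (590,215) to the pin at (510,255). The resistance of 9.5 N at the knob is about 0.7 N m, well above the 0.2 N m drag, so the nut is on its hard stop. Releasing.

```bash
python3 -m crank '[{"x":0,"y":0,"z":0,"turn":0},{"x":0,"y":0,"z":0,"turn":0},{"x":0,"y":0,"z":0,"turn":0}]' 50
python3 -m crank '[{"x":0,"y":0,"z":-2,"turn":0},{"x":0,"y":0,"z":-4,"turn":0},{"x":0,"y":0,"z":-4,"turn":0},{"x":-4,"y":0,"z":-2,"turn":0},{"x":-4,"y":0,"z":0,"turn":0}]'
python3 -m crank '[{"x":-4,"y":4,"z":0,"turn":0},{"x":0,"y":4.5,"z":0,"turn":0},{"x":0,"y":4.5,"z":0,"turn":0},{"x":0,"y":0,"z":0,"turn":0},{"x":0,"y":0,"z":0,"turn":0}]'
python3 - <<'E'
from h import *
rel(.5,0,.2)
p,d=snap('top','top7'); q,e=snap('side','side7')
im=np.zeros((400,800,3),np.uint8)
im[:,:400]=cv2.resize(p[150:215,182:247,::-1],(400,400),interpolation=2)
im[:,400:]=cv2.resize(q[185:250,205:270,::-1],(400,400),interpolation=2)
cv2.imwrite('pics/c9.png',im)
E
```

```text
time: 18.1
tool_pos: [0.4669, 0.0725, 0.099]
tool_rot: [-0.0, 0.985, 0.172, -0.0]
contact_force: [0.4, -0.4, -1.4]
gripper_width: 0.501
grasp_force: 0.0
time: 18.6
tool_pos: [0.393, 0.0452, 0.2233]
tool_rot: [0.001, 0.985, 0.173, 0.003]
contact_force: [-0.1, -0.6, 1.4]
gripper_width: 0.503
grasp_force: 0.0
time: 19.1
tool_pos: [0.4009, -0.085, 0.2188]
tool_rot: [-0.001, 0.985, 0.171, -0.001]
contact_force: [-0.8, 0.3, -0.4]
gripper_width: 0.498
grasp_force: 0.0
t 19.1 pos [ 0.4009 -0.085   0.2188] th 0.3441 tilt [-0.0014  0.0013] shift cm [12.2  -4.66  1.88] turn None q [-0.39 -0.5   2.1   0.    1.54  0.84] F [-0.8  0.3 -0.4] w 0.498 g 0.0
```

View pics/c9.png

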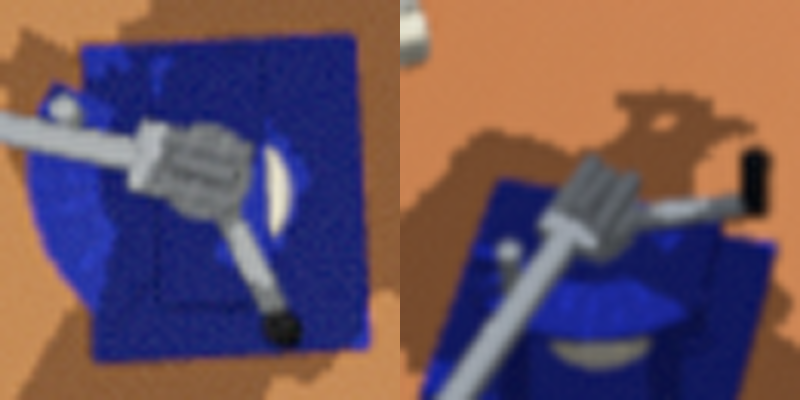

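The spanner is flat and against the pin at (65,108), and the knob at (282,325) stayed where I left it. Handing in.

```bash
python3 -c "
from h import *
k=world('top',None,182+282.5/6.154-.5,150+324.5/6.154-.5,.122);v=k[:2]-[.5382,.097];print(np.arctan2(v[1],v[0]))
print(manip.job_done())"
```

```text
-2.6851256550784317
the job is handed in; nothing more can be done
None
```

I handed the job in at about 19 s of the 58 s allowed. The spanner lies flat on the head against the stop pin, and the locknut is turned to its hard stop, where resistance at the knob rose to 9.5 N. The verdict wasn't shown, and the last camera reading put the lever about 0.08 rad short of where I released it, so the locknut's 1.52 rad limit is the least certain point.

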